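# Save the knob and sweep the carving bench

## Task

Clear the offcuts from the carving bench: first pick out the finished turned knob that lies among them and drop it into the terracotta pot. Then take the bench brush from its rest, sweep all five offcuts into the dustpan with it (do not push or pick them with the fingers), and stand the brush upright back in its rest. Leave the other tools where they are and do not knock the pot over or shove it about.

Things in the scene. Friction and masses are not known exactly. Their poses are not given: they have to be found in the camera images.
- knob: turned wooden cabinet knob standing on its foot in one of the six places among the offcuts; the only round, mushroom-shaped piece; 31 mm tall, foot 26 mm across, neck 18 mm, head 34 mm across at 18 to 27 mm height; 20 g; origin at the centre of its foot, z along its axis
- knob_center (a point): centre of the knob, 16 mm up its axis
- offcut1: loose wood offcut, plain block 36 x 28 x 24 mm, about 18 g; origin at the centre of its underside, z up at the start, any yaw
- offcut2: loose wood offcut, plain block 40 x 24 x 22 mm, about 18 g; origin at the centre of its underside, z up at the start, any yaw
- offcut3: loose wood offcut, plain block 30 x 30 x 26 mm, about 18 g; origin at the centre of its underside, z up at the start, any yaw
- offcut4: loose wood offcut, stepped (L-shaped) block 38 x 28 mm and 27 mm tall at its taller end, 14 mm at the other, about 18 g; origin at the centre of its underside, z up at the start, any yaw
- offcut5: loose wood offcut, block with notched corners, 32 x 32 x 22 mm, about 18 g; origin at the centre of its underside, z up at the start, any yaw
- pan: steel dustpan fixed to the bench, 170 (x) by 260 (y) mm, open to its own -x (towards the offcuts). Origin: centre of that footprint, bench height. Lip at x = -85 mm flush with the bench, ramp up to x = -47 mm, then a floor 4 mm above the bench. Side walls 42 mm tall, 250 mm clear between them, flaring out from x = -65 mm to 288 mm apart at x = -110 mm; back wall 50 mm tall, at x = +80 mm
- pan_mouth (a point): middle of the dustpan's lip, at bench height
- brush: stiff bench brush standing in its rest, 250 g. Black bristles (act as a solid) 30 (x) by 130 (y, width) mm, 40 mm tall; wooden back 34 x 134 mm up to 64 mm; upright wooden handle in the middle, 24 (x) by 44 (y) mm, from 64 to 130 mm height. Origin: centre of the bristles' underside, z up. Stands stably on its bristles
- brush_grip (a point): centre of the brush's upright handle, 108 mm above the bristles' underside; pinch the handle here from above, across its 24 mm (brush x)
- rest: low wooden tray fixed to the bench, the brush's rest: 72 (x) by 166 (y) mm, inside 60 by 154 mm, floor 6 mm above the bench, lips to 14 mm. Origin: centre of its underside. The brush stands in it with its width along the tray's y, either way round. Left of the offcuts; it may have changed places with the pot
- pot: open round terracotta pot, mouth 84 mm across outside, 4 mm wall, 70 mm tall, 0.45 kg, loose; origin at the centre of its underside, z up
- pot_rim (a point): centre of the pot's mouth, 70 mm above its underside
- gouge1: bystander: carving gouge with a wooden handle, 220 mm long, handle 27 mm thick, origin at its middle, lying along its x, near the robot
- gouge2: bystander: carving gouge with a black handle, 220 mm long, handle 27 mm thick, origin at its middle, lying along its x, near the robot's right
- stone: bystander: grey sharpening stone, 50 x 120 x 25 mm, beyond the offcuts
- rail_piece: bystander: plain strip of wood, 45 x 160 x 30 mm, left, nearer the robot than the brush or pot
- oil: bystander: brown glass jar with a dark lid, 56 mm wide, 80 mm tall, between the offcuts and the brush or pot

How it is judged:
On the way, in this order (a step that is already met when the one before it is completed fails the run):
1. the knob lies in the pot, let go (horizontal distance between knob_center and pot below 0.037 m and z of knob_center in the frame of pot below 0.05 m and angle between pot's own z axis and vertical below 0.15 rad and contact force between the fingers and knob below 0.2 N), for 0.2 s.
2. the brush has been taken off its rest (horizontal distance between brush and rest above 0.1 m), for 0.2 s.
3. all five offcuts are inside the dustpan (x of offcut1 in the frame of pan between -0.066 and 0.085 m and y of offcut1 in the frame of pan between -0.13 and 0.13 m and z of each of offcut1, offcut2, offcut3, offcut4, offcut5 in the frame of pan below 0.06 m and x of offcut2 in the frame of pan between -0.066 and 0.085 m and y of offcut2 in the frame of pan between -0.13 and 0.13 m and x of offcut3 in the frame of pan between -0.066 and 0.085 m and y of offcut3 in the frame of pan between -0.13 and 0.13 m and x of offcut4 in the frame of pan between -0.066 and 0.085 m and y of offcut4 in the frame of pan between -0.13 and 0.13 m and x of offcut5 in the frame of pan between -0.066 and 0.085 m and y of offcut5 in the frame of pan between -0.13 and 0.13 m), for 0.2 s.
At the end, for the whole second after the job is handed in: the knob lies in the upright pot; all five offcuts lie in the dustpan (origins at least 19 mm past its lip, between its walls and not piled above 60 mm); the brush stands upright in its rest (within 20 mm of its middle each way, down on its floor, within 0.1 rad of upright); all released and at rest (all of step 3 and horizontal distance between knob_center and pot below 0.037 m and z of knob_center in the frame of pot below 0.05 m and angle between pot's own z axis and vertical below 0.15 rad and x of brush in the frame of rest between -0.02 and 0.02 m and y of brush in the frame of rest between -0.02 and 0.02 m and z of brush in the frame of rest below 0.011 m and angle between brush's own z axis and vertical below 0.1 rad and linear speed of each of offcut1, offcut2, offcut3, offcut4, offcut5, knob, brush, pot below 0.02 m/s); the robot touches nothing.
It fails at once if an offcut is pushed or picked with the fingers (over 2 N) (contact force between the fingers and offcut1 above 2 N or contact force between the fingers and offcut2 above 2 N or contact force between the fingers and offcut3 above 2 N or contact force between the fingers and offcut4 above 2 N or contact force between the fingers and offcut5 above 2 N).
It fails at once if a bystander is moved by more than 30 mm (distance of any of gouge1, gouge2, stone, rail_piece, oil from where it was at the start of the episode above 0.03 m).
It fails at once if the pot is tipped beyond 0.5 rad or shifted by more than 40 mm (angle between pot's own z axis and vertical above 0.5 rad or distance of pot from where it was at the start of the episode above 0.04 m).
It also fails if it takes over 72 s, if anything falls off the work surface, if the arm or the gripper's body presses on something with over 40 N, if the wrist force passes 120 N, or if a joint passes its speed limit or range.

## Robot

A 7-joint arm with a two-finger parallel gripper is mounted at the origin on the work surface. World frame = base frame: x ahead of the robot, y to its left, z up, the work surface at z = 0. Lengths are in m, angles in rad, forces in N, time in s.
With the tool pointing down it reaches from about 0.425 to 0.925 m from the base axis. Payload 6.8 kg.
Tool frame: the origin (TCP) lies where the fingers leave the gripper's body, on its centre line; the fingertips stand 73 mm ahead of it and the grasp point (between the pads) lies 54 mm ahead of it; z points along the fingers, y is the line along which they close (so a half turn about z gives the same grasp; the last joint's range is limited). The gripper opens to 85 mm and grips with 20 to 120 N. Pads are 22 mm wide; open, the fingers measure 114 mm over their backs; the gripper's body (76 mm by 85 mm) begins 54 mm behind the grasp point. The pads swing forward as they close: fully open they stand 13 mm farther back than shut.
Start: joints at [-1.34, 0.477, 0.022, 1.555, -0.011, 1.109, -0.083], TCP at [0.224, 0.637, 0.304] pointing down, gripper open.
Joint ranges: [-2.96, 2.96], [-0.34, 2.1], [-1.41, 1.46], [0.24, 2.44], [-1.37, 4.51], [0.17, 1.92], [-2.96, 2.96]. Speed limits (rad/s): [2.39, 2.39, 3.14, 3.14, 3.14, 3.14, 3.14].

## Interface

Orientations are given as a rotation vector (axis times angle).
In Python, from bench import r gives the robot as it stands.
- The arm moves only by the shell command python3 drive.py 'ROWS' [OPENING] [FORCE]. ROWS is a JSON list of rows, 1 to 5 of them, each an object with the fields d (a list: dx, dy, dz in shares of 1 m (1.0 is 1 m)), turn_vec (a list: a rotation vector rx, ry, rz in normalised numbers (1 is 2 pi rad)); a field left out counts as zero; each row is the pose to reach, as a shift and turn from the pose commanded when the command began, along the tool's axes at that moment; what a row does not reach only later rows make up. A row lasts 1/10 s, in which the tool goes at most 0.05 m and 0.15 rad, less where a joint would pass 70% of its speed; a pose out of reach is approached as far as the arm can. OPENING is the finger opening in m, set as the command begins (- or left out keeps the last). The fingers move at their own pace and stop on an object; FORCE is the grip in N (left out, the last holds). Time passes only in rows, so rows that do not move let the fingers close. It prints the time, the measured TCP pose, the force, the opening and the grip force at its end. No shift or turn number may pass 1 either way. Input that does not fit is refused with a message, and nothing moves.
- r.get_obs(): the state, without advancing time (a new reading comes with each control period).
- r.grab_frame(name): name is "scene" or "top"; returns (picture, depth): 420x560x3 uint8, blue, green, red; 420x560 float32, m along the optical axis (not along the pixel's ray), 0 where there is no reading.
- r.camera_info(name): a dict with "camera_matrix" (3x3 intrinsics, pixels), "k1" (the pictures are not rectified: a ray, as slopes to the right and down, at radius r is drawn at 1 + k1 r^2 times it, then the intrinsics apply), "R" (3x3) and "t" (3): a world point X has camera coordinates R X + t. Camera axes: x right, y down, z forward; pixel columns grow to the right and rows downward; lengths in m; the calibration is good to about 2 mm. A picture is of the moment at which its call begins. camera_info takes no time and is no camera call.
- r.hand_in(): hands the job in; it is judged then, once.
The state is a dict: "clock": time; "joints": joint angles; "qvel": joint speeds; "tau": joint torques, N m; "tcp_pos": TCP position; "orientation": TCP orientation; "contact_force": force on the tool from outside, world axes, zero at the start; "moment": the same for the moment, N m; "grip_width": finger opening in m; "gripper_force": force on a finger pad.
Only numpy, scipy, OpenCV 4.12 (cv2) and the standard library are available. Lean on these libraries where they do the work, as an engineer would, in place of code of your own. Each camera call takes 0.05 s, during which the arm holds its last target. There are 200 camera calls.

## Working session

There is one attempt and no reset: what is moved stays moved. The work goes in short steps, Python scripts to look and compute and a shell command to move; the robot and the scene stay as the last step left them, time stands still between calls to the robot, and variables do not carry over. Pictures are saved under pics/ and viewed, at most 10 in all, crops included, and the job is handed in when it is done.

```bash
ls; mkdir -p pics; python3 - <<'E'
from bench import r
import cv2,numpy as np
o=r.get_obs();print({k:np.round(v,3) for k,v in o.items()})
for n in("scene","top"):
    p,d=r.grab_frame(n);cv2.imwrite(f"pics/{n}0.png",p);np.save(f"pics/{n}0.npy",d);print(n,r.camera_info(n))
E
```

```text
bench.py
drive.py
pics
{'clock': np.float64(0.0), 'joints': array([-1.34 ,  0.478,  0.022,  1.556, -0.011,  1.109, -0.083]), 'qvel': array([-0.   ,  0.   ,  0.001,  0.001, -0.   , -0.001,  0.001]), 'tau': array([ 1.0000e-03, -5.9644e+01,  1.6080e+00, -2.8120e+01,  1.3000e-02,
        9.0000e-03,  0.0000e+00]), 'tcp_pos': array([0.224, 0.636, 0.303]), 'orientation': array([-5.300e-01, -3.096e+00,  3.000e-03]), 'contact_force': array([0.286, 0.376, 0.602]), 'moment': array([-0.021,  0.023, -0.02 ]), 'gripper_force': np.float64(0.0), 'grip_width': np.float64(0.085)}
scene {'camera_matrix': array([[422.79067352,   0.        , 278.78016169],
       [  0.        , 422.79067352, 220.17646389],
       [  0.        ,   0.        ,   1.        ]]), 'k1': -0.056802756015536096, 'R': array([[ 0.1564216 ,  0.98760061,  0.01331605],
       [ 0.81467954, -0.12138755, -0.56706465],
       [-0.55841699,  0.09954947, -0.82356564]]), 't': array([-0.12185222, -0.39306198,  1.52354788])}
top {'camera_matrix': array([[432.68246674,   0.        , 279.95845552],
       [  0.        , 432.68246674, 213.42097851],
       [  0.        ,   0.        ,   1.        ]]), 'k1': -0.025637701052053655, 'R': array([[ 0.02427407, -0.99931796,  0.02782763],
       [-0.99424388, -0.02703776, -0.10367286],
       [ 0.10435454, -0.02515089, -0.99422209]]), 't': array([0.01355818, 0.56100934, 1.10765143])}
```

View pics/scene0.png

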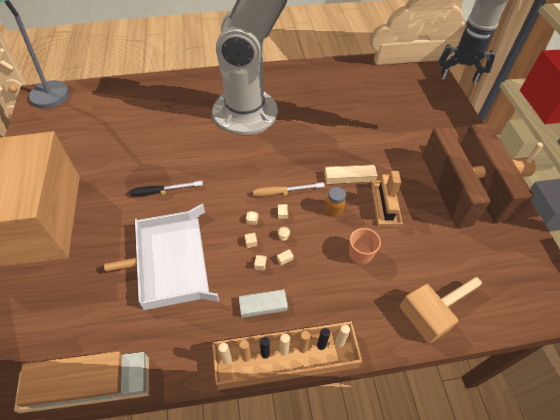

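View pics/top0.png

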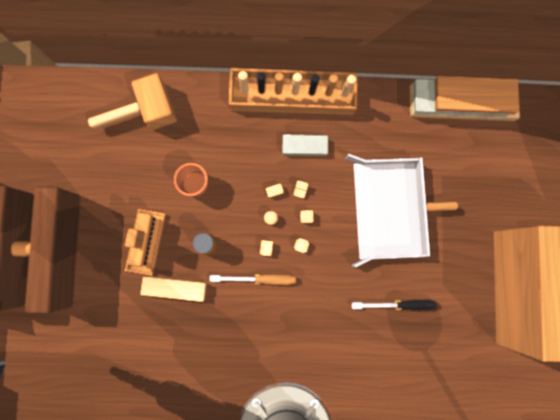

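The knob is the round piece, at about (271,218) in the top view and (284,233) in the scene view. The pan is at (392,210), the pot at (191,180) and the brush in its rest at (145,242), all in the top view. Next I'll build a metric orthographic map from the depth.

```bash
cat > h.py <<'E'
from bench import r
import cv2,numpy as np
from scipy.spatial.transform import Rotation as Rot
def cloud(n,p=None,d=None):
    c=r.camera_info(n)
    if p is None: p,d=r.grab_frame(n)
    K=c["camera_matrix"];v,u=np.mgrid[:420,:560].astype(float)
    D=np.array([c["k1"],0,0,0,0.])
    xy=cv2.undistortPoints(np.stack([u.ravel(),v.ravel()],1)[:,None],K,D)[:,0]
    z=d.ravel();P=np.c_[xy*z[:,None],z]
    return ((P-c["t"])@c["R"]).reshape(420,560,3),p
X0,X1,Y0,Y1,S=.38,.86,-.35,.45,.001
def ortho(P,p):
    # rows: x from X1 down, cols: y from Y1 down; highest point wins
    H=np.full((int((X1-X0)/S),int((Y1-Y0)/S)),np.nan);C=np.zeros(H.shape+(3,),np.uint8)
    P=P.reshape(-1,3);q=p.reshape(-1,3)
    i=((X1-P[:,0])/S).astype(int);j=((Y1-P[:,1])/S).astype(int)
    ok=(i>=0)&(j>=0)&(i<H.shape[0])&(j<H.shape[1])
    for k in np.argsort(P[:,2]):
        if ok[k]: 
            a,b=i[k],j[k];H[a:a+2,b:b+2]=P[k,2];C[a:a+2,b:b+2]=q[k]
    return H,C
E
python3 - <<'E'
from h import *
for n in("scene","top"):
    p=cv2.imread(f"pics/{n}0.png");d=np.load(f"pics/{n}0.npy")
    P,_=cloud(n,p,d); np.save(f"pics/P{n}.npy",P)
    # bench plane check
    m=(P[...,0]>.4)&(P[...,0]<.8)&(abs(P[...,1])<.4)&(abs(P[...,2])<.015)&(d>0)
    A=np.c_[P[m][:,:2],np.ones(m.sum())];print(n,np.linalg.lstsq(A,P[m][:,2],rcond=None)[0],np.median(P[m][:,2]))
    H,C=ortho(P,p)
    # connected components above 12 mm
    B=(np.nan_to_num(H)>.012).astype(np.uint8)
    k,L,st,ce=cv2.connectedComponentsWithStats(B)
    for t in range(1,k):
        if st[t,4]>150:
            h=H[L==t]; top=(L==t)&(H>np.percentile(h,90)-.004)
            (cx,cy),(w,hh),a=cv2.minAreaRect(np.argwhere(top)[:,::-1].astype(np.float32))
            print(t,st[t,4],"x %.3f y %.3f"%(X1-cy*S,Y1-cx*S),"wh",round(w),round(hh),"ang",round(a),"top %.3f"%np.percentile(h,90))
    G=cv2.cvtColor(cv2.applyColorMap((np.clip(np.nan_to_num(H),0,.14)/.14*255).astype(np.uint8),cv2.COLORMAP_JET),cv2.COLOR_BGR2RGB)
    if n=="top": cv2.imwrite("pics/ortho.png",C)
E
```

```text
scene [-0.00105915 -0.00279202  0.00190299] 0.0009094988564645974
2 536 x 0.829 y 0.376 wh 85 24 ang 57 top 0.073
3 219 x 0.848 y 0.381 wh 35 14 ang 52 top 0.072
5 1427 x 0.833 y 0.346 wh 71 48 ang 72 top 0.072
12 200 x 0.853 y -0.340 wh 15 17 ang 90 top 0.053
17 210 x 0.847 y 0.127 wh 8 41 ang 90 top 0.052
18 215 x 0.847 y 0.074 wh 7 41 ang 90 top 0.052
19 219 x 0.847 y 0.026 wh 7 37 ang 88 top 0.053
21 154 x 0.847 y -0.037 wh 29 8 ang 4 top 0.052
22 254 x 0.847 y -0.076 wh 8 48 ang 90 top 0.052
23 269 x 0.847 y -0.125 wh 8 50 ang 90 top 0.052
106 258 x 0.764 y -0.035 wh 33 19 ang 4 top 0.028
107 571 x 0.761 y -0.070 wh 29 56 ang 90 top 0.029
147 168 x 0.743 y -0.063 wh 15 25 ang 57 top 0.027
222 1358 x 0.692 y -0.300 wh 183 93 ang 35 top 0.051
231 564 x 0.664 y 0.242 wh 75 25 ang 27 top 0.070
239 947 x 0.619 y 0.264 wh 84 42 ang 24 top 0.070
413 1072 x 0.483 y 0.375 wh 23 44 ang 10 top 0.135
509 587 x 0.490 y 0.216 wh 22 46 ang 90 top 0.081
706 1000 x 0.453 y -0.259 wh 20 180 ang 80 top 0.043
top [-0.00010315 -0.00148086  0.00095287] 0.0005963657931728374
1 434 x 0.845 y 0.393 wh 3
[... 168 characters left out ...]
23 1136 x 0.848 y -0.056 wh 8 219 ang 90 top 0.052
26 303 x 0.839 y 0.377 wh 16 50 ang 64 top 0.074
60 559 x 0.827 y 0.430 wh 23 47 ang 69 top 0.048
76 195 x 0.811 y 0.385 wh 24 13 ang 90 top 0.073
274 184 x 0.729 y -0.069 wh 7 46 ang 88 top 0.027
288 260 x 0.711 y -0.180 wh 70 10 ang 11 top 0.044
291 812 x 0.631 y -0.345 wh 170 7 ang 87 top 0.052
294 306 x 0.710 y -0.270 wh 5 84 ang 86 top 0.043
314 1078 x 0.649 y 0.271 wh 50 83 ang 42 top 0.071
330 249 x 0.636 y -0.026 wh 27 16 ang 9 top 0.030
530 1758 x 0.483 y 0.380 wh 24 44 ang 8 top 0.137
558 167 x 0.528 y 0.379 wh 14 22 ang 51 top 0.072
597 170 x 0.491 y 0.229 wh 16 20 ang 90 top 0.083
605 694 x 0.468 y 0.208 wh 23 49 ang 36 top 0.082
```

View pics/ortho.png

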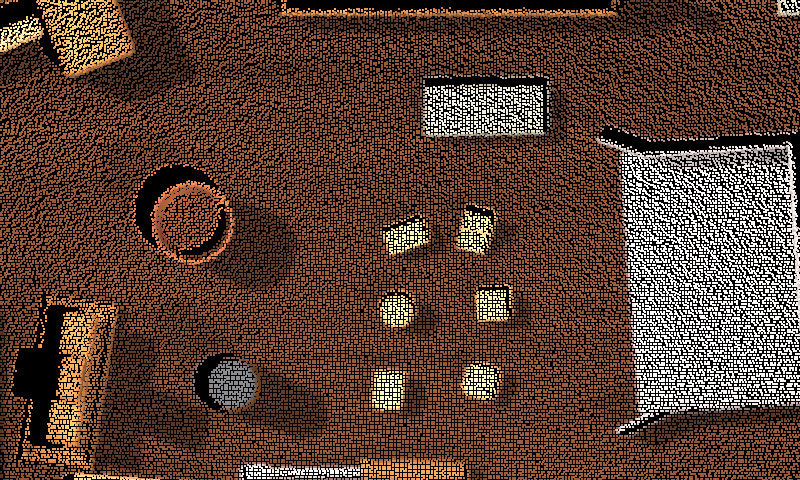

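The map is at 1 mm/px, with x = .86 − row/1000 and y = .45 − col/1000. The knob is at (397,310), the pot at (193,221), the rest at about (75,385) and the pan lip at columns 625–638. Next I'll refine these from both views.

```bash
cat >> h.py <<'E'
def sel(P,x,y,rx,ry,z0,z1):
    P=P.reshape(-1,3);return P[(abs(P[:,0]-x)<rx)&(abs(P[:,1]-y)<ry)&(P[:,2]>z0)&(P[:,2]<z1)]
def rect(Q): # centre, sizes, yaw of the long side (rad)
    (a,b),(w,h),t=cv2.minAreaRect((Q[:,:2]*1000).astype(np.float32))
    if w<h: w,h,t=h,w,t+90
    return "c %.4f %.4f L %.0f W %.0f yaw_long %.1f deg n %d zmed %.4f"%(a/1e3,b/1e3,w,h,(t+90)%180-90,len(Q),np.median(Q[:,2]))
E
cat > m.py <<'E'
from h import *
for n in("scene","top"):
    P=np.load(f"pics/P{n}.npy");print(n)
    Q=sel(P,.55,.053,.026,.026,.014,.04);print(" knob",rect(Q),"ztop",np.percentile(Q[:,2],97))
    Q=sel(P,.639,.257,.06,.06,.062,.08);print(" pot rim",rect(Q)); c,rad=cv2.minEnclosingCircle((Q[:,:2]*1000).astype(np.float32));print("  circ",c,rad)
    Q=sel(P,.483,.378,.04,.04,.10,.15);print(" handle",rect(Q),"ztop",np.percentile(Q[:,2],95))
    Q=sel(P,.483,.378,.04,.04,.127,.15);print(" handletop",rect(Q))
    Q=sel(P,.483,.365,.11,.06,.062,.08);print(" back",rect(Q))
    Q=sel(P,.483,.365,.12,.065,.009,.2);print(" rest+brush",rect(Q)); Q=sel(P,.483,.365,.12,.065,.008,.019);print(" lips",rect(Q))
    Q=sel(P,.48,.22,.05,.05,.07,.1);print(" oil",rect(Q))
    for x,y in[(.624,.045),(.630,-.027),(.556,-.044),(.471,.062),(.478,-.031)]: print(" off",rect(sel(P,x,y,.028,.028,.008,.04)))
    Q=sel(P,.58,-.26,.18,.11,.025,.07);print(" pan walls",rect(Q))
    for y in(-.17,-.21,-.27,-.32):
        Q=sel(P,.58,y,.18,.006,.025,.07);print("  wall y",y,np.round(np.percentile(Q[Q[:,0]<.58][:,0],[5,50,95]),3),np.round(np.percentile(Q[Q[:,0]>.58][:,0],[5,50,95]),3))
    print(" gouge1",rect(sel(P,.37,.08,.05,.14,.008,.04)))
p=cv2.imread("pics/top0.png");P=np.load("pics/Ptop.npy")
g=p.min(2)>120;m=g&(abs(P[...,2])<.02)
for x in(.47,.52,.58,.64,.69):
    q=P[m&(abs(P[...,0]-x)<.004)&(P[...,1]<-.1)&(P[...,1]>-.4)];print("lip y at x",x,np.round(np.sort(q[:,1])[-3:],3))
from scipy.spatial.transform import Rotation as R
print(R.from_rotvec(r.get_obs()["orientation"]).as_matrix().round(3))
E
python3 m.py
```

```text
scene
 knob c 0.5501 0.0478 L 33 W 31 yaw_long 38.6 deg n 107 zmed 0.0289 ztop 0.033778464084880735
 pot rim c 0.6381 0.2558 L 84 W 82 yaw_long -52.0 deg n 197 zmed 0.0682
  circ (637.8875732421875, 256.5755310058594) 43.02383804321289
 handle c 0.4831 0.3759 L 46 W 24 yaw_long -8.4 deg n 205 zmed 0.1324 ztop 0.13847762154834467
 handletop c 0.4824 0.3762 L 45 W 24 yaw_long -9.9 deg n 120 zmed 0.1354
 back c 0.4824 0.3759 L 137 W 33 yaw_long -7.9 deg n 295 zmed 0.0696
 rest+brush c 0.4616 0.3593 L 212 W 87 yaw_long 10.6 deg n 1227 zmed 0.0536
 lips c 0.4695 0.3574 L 203 W 81 yaw_long 10.6 deg n 340 zmed 0.0124
 oil c 0.4774 0.2150 L 51 W 49 yaw_long -75.1 deg n 219 zmed 0.0793
 off c 0.6229 0.0398 L 41 W 26 yaw_long -71.6 deg n 145 zmed 0.0210
 off c 0.6280 -0.0291 L 40 W 28 yaw_long -14.0 deg n 141 zmed 0.0217
 off c 0.5557 -0.0471 L 32 W 30 yaw_long 4.5 deg n 132 zmed 0.0252
 off c 0.4702 0.0583 L 41 W 27 yaw_long -3.1 deg n 124 zmed 0.0233
 off c 0.4785 -0.0347 L 33 W 33 yaw_long -18.8 deg n 126 zmed 0.0212
 pan walls c 0.5819 -0.2656 L 294 W 208 yaw_long 3.9 deg n 1035 zmed 0.039
[... 1253 characters left out ...]
f c 0.4786 -0.0288 L 32 W 32 yaw_long -17.8 deg n 140 zmed 0.0219
 pan walls c 0.5811 -0.2641 L 296 W 212 yaw_long 3.0 deg n 920 zmed 0.0409
  wall y -0.17 [0.428 0.431 0.436] [0.709 0.712 0.716]
  wall y -0.21 [0.447 0.45  0.452] [0.703 0.705 0.709]
  wall y -0.27 [0.453 0.454 0.456] [0.708 0.71  0.713]
  wall y -0.32 [0.457 0.459 0.46 ] [0.712 0.713 0.715]
 gouge1 c 0.3840 0.1071 L 241 W 55 yaw_long -78.6 deg n 543 zmed 0.0212
lip y at x 0.47 [-0.188 -0.187 -0.184]
lip y at x 0.52 [-0.183 -0.182 -0.182]
lip y at x 0.58 [-0.181 -0.179 -0.179]
lip y at x 0.64 [-0.177 -0.175 -0.173]
lip y at x 0.69 [-0.17  -0.169 -0.169]
[[-0.943  0.332 -0.   ]
 [ 0.332  0.943 -0.002]
 [-0.    -0.002 -1.   ]]
```

Careful with the scale: turns go in shares of 2 pi rad. That gives: -0.195 rad / 6.2832 = -0.031.

```bash
cat >> h.py <<'E'
def go(x,y,z,yaw): # yaw (deg): tool y axis = (sin yaw, cos yaw); prints shift in tool axes
    o=r.get_obs();T=Rot.from_rotvec(o["orientation"]).as_matrix();a=np.radians(yaw);s,c=np.sin(a),np.cos(a)
    W=np.array([[-c,s,0],[s,c,0],[0,0,-1.]])
    print("t %.2f at"%o["clock"],o["tcp_pos"].round(4),"to",(x,y,z),"shift",(T.T@(np.array([x,y,z])-o["tcp_pos"])).round(4),"rot",Rot.from_matrix(T.T@W).as_rotvec().round(3),"F",o["contact_force"].round(1),"grip",round(o["grip_width"],4),round(o["gripper_force"],1))
E
python3 drive.py '[{"d": [-0.036, -0.032, 0], "turn_vec": [0, 0, -0.0159]}, {"d": [-0.072, -0.064, 0], "turn_vec": [0, 0, -0.031]}, {"d": [-0.108, -0.096, 0], "turn_vec": [0, 0, -0.031]}, {"d": [-0.144, -0.128, 0], "turn_vec": [0, 0, -0.031]}, {"d": [-0.18, -0.16, 0], "turn_vec": [0, 0, -0.031]}]' .055 30
python3 -c "
from h import *
go(.55,.051,.2,8.2)"
```

```text
clock: 0.6
tcp_pos: [0.3415, 0.4239, 0.3036]
orientation: [-0.226, -3.133, 0.001]
contact_force: [0.9, -0.1, -0.2]
grip_width: 0.055
gripper_force: 0.0
t 0.60 at [0.3415 0.4239 0.3036] to (0.55, 0.051, 0.2) shift [-0.2598 -0.3391  0.1037] rot [-0.001 -0.    -0.001] F [ 0.9 -0.1 -0.2] grip 0.055 0.0
```

```bash

python3 drive.py '[{"d": [-0.026, -0.034, 0.01]}, {"d": [-0.052, -0.068, 0.02]}, {"d": [-0.078, -0.102, 0.03]}, {"d": [-0.104, -0.136, 0.04]}, {"d": [-0.13, -0.17, 0.05]}]' >/dev/null
python3 drive.py '[{"d": [-0.026, -0.034, 0.01]}, {"d": [-0.052, -0.068, 0.02]}, {"d": [-0.078, -0.102, 0.03]}, {"d": [-0.104, -0.136, 0.04]}, {"d": [-0.13, -0.17, 0.05]}]' >/dev/null
python3 drive.py '[{}, {}]' >/dev/null
python3 -c "
from h import *
go(.55,.051,.077,8.2)
P,p=cloud('scene');Q=sel(P,.55,.05,.026,.026,.014,.04);print(rect(Q))
cv2.imwrite('pics/s1.png',cv2.resize(p[170:300,200:400],(800,520)))"
```

```text
t 1.80 at [0.5494 0.0509 0.2033] to (0.55, 0.051, 0.077) shift [-0.0008  0.0003  0.1263] rot [-0.001 -0.001 -0.004] F [-0.1  0.3  0.4] grip 0.0549 0.0
c 0.5512 0.0475 L 33 W 31 yaw_long 36.5 deg n 107 zmed 0.0294
```

View pics/s1.png

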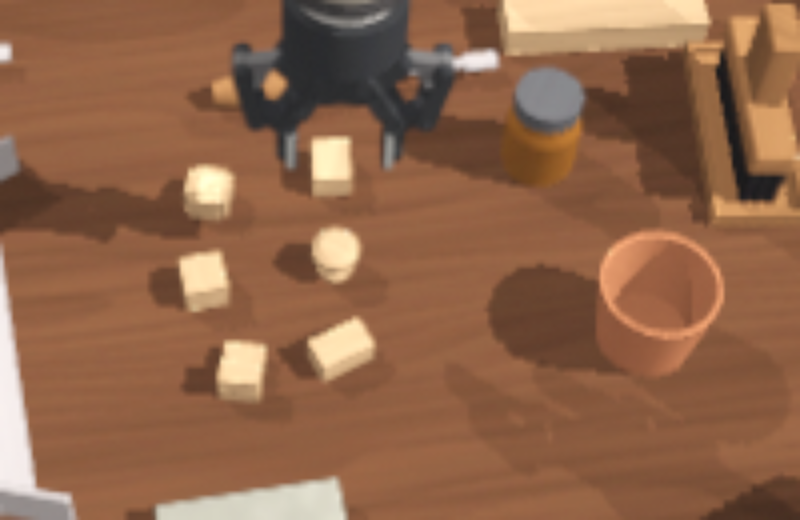

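The crop shows the knob (mushroom shape) at crop pixel (335,253). The open fingers hang above and behind it with clear space on both sides. I'll descend and grip.

```bash

python3 drive.py '[{"d": [0, 0, 0.04]}, {"d": [0, 0, 0.07]}, {"d": [0, 0, 0.1]}, {"d": [0, 0, 0.115]}, {"d": [0, 0, 0.127]}]' 
python3 drive.py '[{}, {}, {}, {}, {}]' 0 30
python3 drive.py '[{"d": [0, 0, -0.03]}, {"d": [0, 0, -0.07]}, {"d": [0, 0, -0.11]}, {"d": [0, 0, -0.11]}]' 
python3 -c "
from h import *
go(.638,.257,.16,8.2)
P,p=cloud('scene');cv2.imwrite('pics/s2.png',cv2.resize(p[130:290,200:420],(800,582)))"
```

```text
clock: 2.35
tcp_pos: [0.5491, 0.0535, 0.0762]
orientation: [-0.223, -3.133, -0.001]
contact_force: [0.5, -0.2, -0.2]
grip_width: 0.0549
gripper_force: 0.0
clock: 2.85
tcp_pos: [0.5499, 0.0522, 0.0776]
orientation: [0.226, 3.132, 0.001]
contact_force: [0.0, -0.5, -1.5]
grip_width: 0.0323
gripper_force: 29.7
clock: 3.25
tcp_pos: [0.5526, 0.0523, 0.1923]
orientation: [0.226, 3.124, 0.005]
contact_force: [1.3, 0.5, -0.3]
grip_width: 0.0324
gripper_force: 29.9
t 3.25 at [0.5526 0.0523 0.1923] to (0.638, 0.257, 0.16) shift [-0.0547  0.2147  0.0336] rot [ 0.004  0.009 -0.001] F [ 1.3  0.5 -0.3] grip 0.0324 29.9
```

View pics/s2.png

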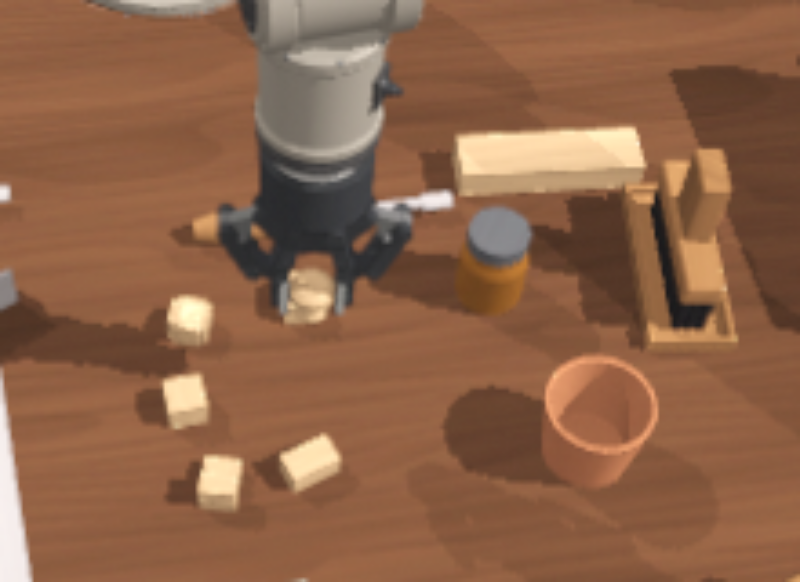

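The knob is held between the pads at (310,290). I'll move it over the pot and release it.

```bash

python3 drive.py '[{"d": [-0.01, 0.04, -0.01]}, {"d": [-0.022, 0.085, -0.01]}, {"d": [-0.034, 0.13, -0.01]}, {"d": [-0.045, 0.175, -0.01]}, {"d": [-0.055, 0.215, -0.01]}]' 
python3 drive.py '[{}, {}]' 
python3 -c "
from h import *
go(.638,.257,.15,8.2)"
```

```text
clock: 3.8
tcp_pos: [0.6345, 0.2594, 0.1954]
orientation: [-0.224, -3.132, 0.001]
contact_force: [0.2, -0.8, 0.7]
grip_width: 0.0324
gripper_force: 30.0
clock: 4.0
tcp_pos: [0.6339, 0.258, 0.1951]
orientation: [-0.222, -3.132, 0.002]
contact_force: [0.7, -0.0, -0.1]
grip_width: 0.0326
gripper_force: 30.0
t 4.00 at [0.6339 0.258  0.1951] to (0.638, 0.257, 0.15) shift [-0.0043 -0.0003  0.0451] rot [-0.001 -0.002  0.001] F [ 0.7 -0.  -0.1] grip 0.0326 30.0
```

Then on to the brush. Its handle is at (.482,.378) with 108 mm grip height plus the 6 mm rest floor, so the target TCP z is ≈ .168.

```bash

python3 drive.py '[{"d": [-0.004, 0, 0.03]}, {"d": [-0.004, 0, 0.045]}, {"d": [-0.004, 0, 0.045]}, {"d": [-0.004, 0, 0.045]}]' 
python3 drive.py '[{}, {}, {}, {}, {}]' .05 30
python3 drive.py '[{"d": [0, 0, -0.04]}, {"d": [0, 0, -0.08]}, {"d": [0, 0, -0.12]}, {"d": [0, 0, -0.12]}]' .06 30
python3 -c "
from h import *
P,p=cloud('scene');cv2.imwrite('pics/s3.png',cv2.resize(p[130:290,220:440],(800,582)))
go(.482,.378,.27,8.2)
Q=sel(P,.638,.257,.034,.034,.012,.06);print('in pot',len(Q),rect(Q))
Q=sel(P,.638,.257,.06,.06,.062,.08);print(' pot rim',rect(Q))
P,p=cloud('top');Q=sel(P,.638,.257,.06,.06,.062,.08);print(' pot rim',rect(Q));Q=sel(P,.638,.257,.03,.03,.012,.05);print('in pot',len(Q),rect(Q))
"
```

```text
clock: 4.4
tcp_pos: [0.6385, 0.2555, 0.1517]
orientation: [-0.227, -3.132, 0.001]
contact_force: [-0.6, 1.3, -0.2]
grip_width: 0.0324
gripper_force: 30.0
clock: 4.9
tcp_pos: [0.6388, 0.2566, 0.1522]
orientation: [0.226, 3.133, 0.0]
contact_force: [0.5, 0.9, -0.5]
grip_width: 0.0503
gripper_force: 0.0
clock: 5.3
tcp_pos: [0.6416, 0.2573, 0.2789]
orientation: [0.226, 3.124, 0.009]
contact_force: [-0.5, 0.2, 0.3]
grip_width: 0.0597
gripper_force: 0.0
t 5.35 at [0.6403 0.257  0.2757] to (0.482, 0.378, 0.27) shift [0.174  0.0971 0.0051] rot [ 0.004  0.006 -0.001] F [-0.   0.9 -0. ] grip 0.0598 0.0
in pot 416 c 0.6379 0.2573 L 68 W 67 yaw_long -0.6 deg n 416 zmed 0.0344
 pot rim c 0.6377 0.2565 L 82 W 81 yaw_long -15.3 deg n 194 zmed 0.0681
 pot rim c 0.6367 0.2485 L 74 W 63 yaw_long 16.8 deg n 72 zmed 0.0702
in pot 199 c 0.6387 0.2572 L 59 W 58 yaw_long -89.3 deg n 199 zmed 0.0342
```

View pics/s3.png

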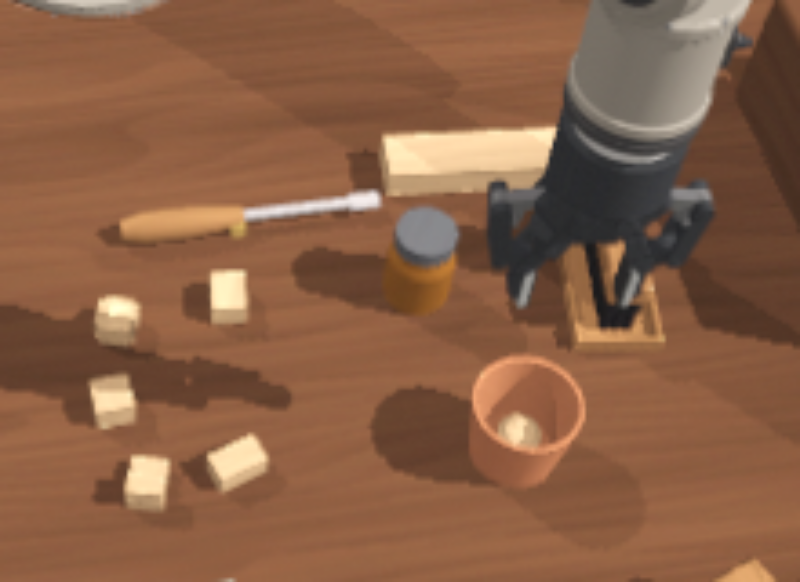

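The knob is in the pot, at (520,430). Now the brush.

```bash

python3 drive.py '[{"d": [0.035, 0.019, 0]}, {"d": [0.07, 0.039, 0]}, {"d": [0.105, 0.058, 0]}, {"d": [0.14, 0.078, 0]}, {"d": [0.173, 0.097, 0]}]' >/dev/null
python3 drive.py '[{}, {}]' >/dev/null
python3 -c "
from h import *
go(.482,.378,.168,8.2)"
```

```text
t 6.10 at [0.4801 0.3776 0.2705] to (0.482, 0.378, 0.168) shift [-0.002   0.0008  0.1025] rot [-0.002 -0.002  0.002] F [ 1.2 -0.1 -0.8] grip 0.0601 0.0
```

```bash

python3 drive.py '[{"d": [-0.002, 0.001, 0.04]}, {"d": [-0.002, 0.001, 0.075]}, {"d": [-0.002, 0.001, 0.102]}, {"d": [-0.002, 0.001, 0.102]}, {"d": [-0.002, 0.001, 0.102]}]' 
python3 drive.py '[{}, {}, {}, {}, {}]' 0 80
python3 drive.py '[{"d": [0, 0, -0.03]}, {"d": [0, 0, -0.06]}, {"d": [0, 0, -0.1]}, {"d": [0, 0, -0.12]}, {"d": [0, 0, -0.12]}]' 
python3 -c "
from h import *
go(.49,.11,.288,4)"
```

```text
clock: 6.6
tcp_pos: [0.4845, 0.3767, 0.1697]
orientation: [-0.229, -3.133, 0.002]
contact_force: [0.1, 0.1, 0.2]
grip_width: 0.0601
gripper_force: 0.0
clock: 7.1
tcp_pos: [0.4844, 0.3783, 0.1716]
orientation: [0.226, 3.131, 0.003]
contact_force: [0.2, -1.3, 6.1]
grip_width: 0.023
gripper_force: 79.4
clock: 7.6
tcp_pos: [0.4846, 0.3788, 0.2933]
orientation: [0.226, 3.129, 0.008]
contact_force: [-0.1, 0.9, -3.9]
grip_width: 0.0232
gripper_force: 79.6
t 7.60 at [0.4846 0.3788 0.2933] to (0.49, 0.11, 0.288) shift [-0.0439 -0.2653  0.0041] rot [ 0.005  0.004 -0.074] F [-0.1  0.9 -3.9] grip 0.0232 79.6
```

Converted, -0.22 rad / 6.2832 = -0.035.

```bash

python3 drive.py '[{"d": [-0.008, -0.045, 0]}, {"d": [-0.016, -0.09, 0], "turn_vec": [0, 0, -0.008]}, {"d": [-0.024, -0.135, 0], "turn_vec": [0, 0, -0.0159]}, {"d": [-0.032, -0.18, 0], "turn_vec": [0, 0, -0.0255]}, {"d": [-0.04, -0.225, 0], "turn_vec": [0, 0, -0.035]}]' 
python3 drive.py '[{"d": [0, -0.015, 0.02]}, {"d": [0, -0.03, 0.05]}, {"d": [0, -0.03, 0.08]}, {"d": [0, -0.03, 0.08]}]' 
python3 -c "
from h import *
go(.49,.118,.168,-4.5)
P,p=cloud('scene');Q=sel(P,.49,.12,.09,.03,.06,.09);print(rect(Q))"
```

```text
clock: 8.1
tcp_pos: [0.4896, 0.1475, 0.2881]
orientation: [0.124, -3.137, 0.002]
contact_force: [0.7, -0.9, -3.7]
grip_width: 0.0229
gripper_force: 79.9
clock: 8.5
tcp_pos: [0.4896, 0.1181, 0.2053]
orientation: [0.118, -3.13, 0.005]
contact_force: [-1.8, 0.1, -3.6]
grip_width: 0.0231
gripper_force: 79.9
t 8.50 at [0.4896 0.1181 0.2053] to (0.49, 0.118, 0.168) shift [-0.0007 -0.0001  0.0373] rot [-0.003 -0.01  -0.003] F [-1.8  0.1 -3.6] grip 0.0231 79.9
c 0.4904 0.1073 L 129 W 29 yaw_long 10.3 deg n 99 zmed 0.0704
```

```bash

python3 drive.py '[{"d": [0, 0, 0.02]}, {"d": [0, 0, 0.035]}, {"d": [0, 0, 0.037]}, {"d": [0, 0, 0.037]}]' 
python3 -c "
from h import *
go(.508,-.02,.168,-4.5)
P,p=cloud('scene');Q=sel(P,.49,.12,.09,.04,.055,.08);print(rect(Q))"
```

```text
clock: 8.95
tcp_pos: [0.4934, 0.1202, 0.1736]
orientation: [-0.121, 3.139, 0.0]
contact_force: [0.9, 0.2, -3.3]
grip_width: 0.023
gripper_force: 79.9
t 8.95 at [0.4934 0.1202 0.1736] to (0.508, -0.02, 0.168) shift [-0.0038 -0.1409  0.0055] rot [ 0.     0.    -0.002] F [ 0.9  0.2 -3.3] grip 0.023 79.9
c 0.5011 0.1181 L 116 W 34 yaw_long 4.4 deg n 279 zmed 0.0708
```

```bash

python3 drive.py '[{"d": [-0.001, -0.017, 0.003]}, {"d": [-0.002, -0.034, 0.003]}, {"d": [-0.002, -0.051, 0.003]}, {"d": [-0.003, -0.068, 0.003]}, {"d": [-0.004, -0.085, 0.003]}]' >/dev/null
python3 drive.py '[{"d": [-0.001, -0.017, 0]}, {"d": [-0.002, -0.034, 0]}, {"d": [-0.002, -0.051, 0]}, {"d": [-0.003, -0.068, 0]}, {"d": [-0.004, -0.085, 0]}]' 
python3 -c "
from h import *
go(.535,-.22,.174,-4.5)
P,p=cloud('top');cv2.imwrite('pics/s4.png',cv2.resize(p[130:300,230:450],(800,618))[:600])"
```

```text
clock: 10.0
tcp_pos: [0.5149, -0.0497, 0.1713]
orientation: [-0.12, 3.137, 0.001]
contact_force: [0.2, 0.3, -3.9]
grip_width: 0.0233
gripper_force: 80.1
t 10.00 at [ 0.5149 -0.0497  0.1713] to (0.535, -0.22, 0.174) shift [-0.007  -0.1714 -0.0027] rot [ 0.     0.002 -0.002] F [ 0.2  0.3 -3.9] grip 0.0233 80.1
```

View pics/s4.png

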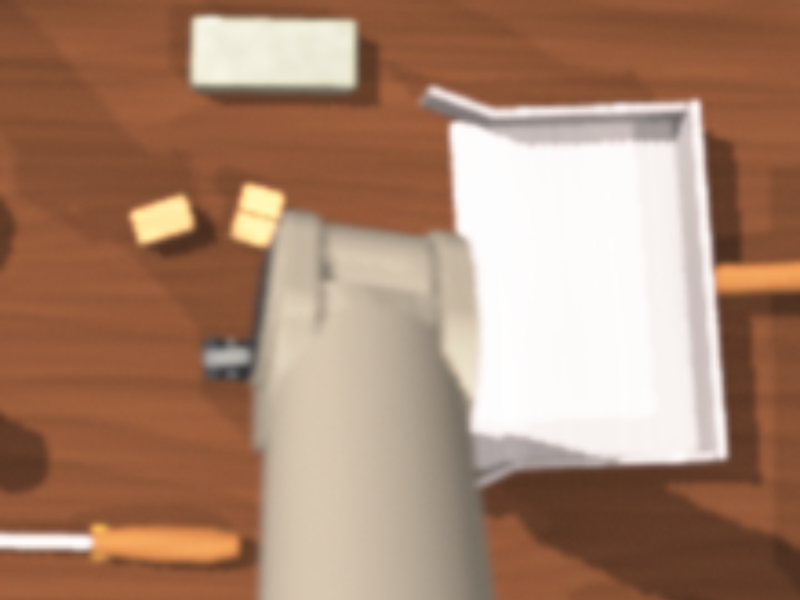

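The arm hides the swept pieces from this view. The two upper offcuts, at (163,220) and (257,214), are untouched. I'll continue the sweep into the pan, lifting slightly over the lip.

```bash

python3 drive.py '[{"d": [-0.001, -0.017, 0]}, {"d": [-0.002, -0.034, 0]}, {"d": [-0.002, -0.051, -0.001]}, {"d": [-0.003, -0.068, -0.003]}, {"d": [-0.004, -0.085, -0.005]}]' 
python3 drive.py '[{"d": [-0.001, -0.017, -0.002]}, {"d": [-0.002, -0.034, -0.002]}, {"d": [-0.002, -0.051, -0.002]}, {"d": [-0.003, -0.068, -0.002]}, {"d": [-0.004, -0.085, -0.002]}]' 
python3 -c "
from h import *
go(.615,.118,.29,-4.5)
P,p=cloud('scene');cv2.imwrite('pics/s5.png',cv2.resize(p[160:320,110:330],(800,582)))"
```

```text
clock: 10.55
tcp_pos: [0.5252, -0.1339, 0.1761]
orientation: [-0.12, 3.138, 0.0]
contact_force: [-0.1, 0.9, -4.1]
grip_width: 0.0233
gripper_force: 80.1
clock: 11.05
tcp_pos: [0.5357, -0.2184, 0.178]
orientation: [-0.121, 3.138, 0.0]
contact_force: [-0.4, -0.2, -2.0]
grip_width: 0.0231
gripper_force: 80.2
t 11.05 at [ 0.5357 -0.2184  0.178 ] to (0.615, 0.118, 0.29) shift [-0.1051  0.3294 -0.1119] rot [-0.     0.002 -0.002] F [-0.4 -0.2 -2. ] grip 0.0231 80.2
```

View pics/s5.png

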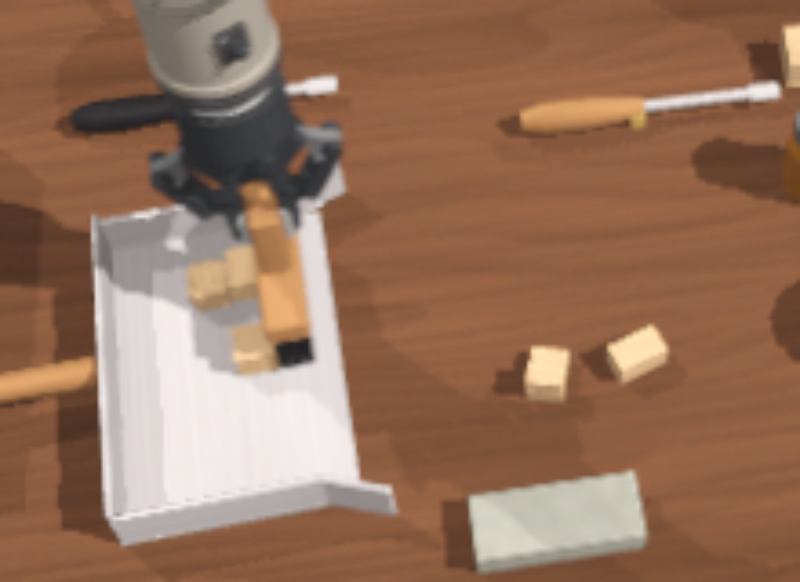

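All three swept pieces are in the pan, at (208,283), (240,270) and (255,350). Two offcuts remain. I'll lift and go to the start of lane 2.

```bash

python3 drive.py '[{"d": [0, 0.01, -0.04]}, {"d": [0, 0.02, -0.08]}, {"d": [-0.02, 0.05, -0.1]}, {"d": [-0.035, 0.095, -0.1]}, {"d": [-0.05, 0.14, -0.1]}]' >/dev/null
python3 drive.py '[{"d": [-0.014, 0.045, 0]}, {"d": [-0.028, 0.09, 0]}, {"d": [-0.042, 0.135, 0]}, {"d": [-0.055, 0.185, 0]}, {"d": [-0.055, 0.19, 0]}]' >/dev/null
python3 drive.py '[{}, {}]' >/dev/null
python3 -c "
from h import *
go(.615,.118,.17,-4.5)"
```

```text
t 12.30 at [0.6144 0.1177 0.2771] to (0.615, 0.118, 0.17) shift [-0.0006  0.0003  0.1071] rot [-0.001 -0.    -0.003] F [ 0.2 -0.8 -2.8] grip 0.0228 80.4
```

```bash

python3 drive.py '[{"d": [0, 0, 0.04]}, {"d": [0, 0, 0.08]}, {"d": [0, 0, 0.1]}, {"d": [0, 0, 0.106]}, {"d": [0, 0, 0.106]}]' 
python3 drive.py '[{"d": [0.001, -0.017, 0]}, {"d": [0.001, -0.034, 0]}, {"d": [0.002, -0.051, 0]}, {"d": [0.002, -0.068, 0]}, {"d": [0.003, -0.086, 0]}]' >/dev/null
python3 drive.py '[{"d": [0.001, -0.017, 0]}, {"d": [0.001, -0.034, 0]}, {"d": [0.002, -0.051, 0]}, {"d": [0.002, -0.068, 0]}, {"d": [0.003, -0.086, 0]}]' 
python3 drive.py '[{"d": [0.001, -0.017, 0]}, {"d": [0.001, -0.034, 0]}, {"d": [0.002, -0.051, -0.001]}, {"d": [0.002, -0.068, -0.003]}, {"d": [0.003, -0.086, -0.005]}]' 
python3 drive.py '[{"d": [0.001, -0.017, -0.002]}, {"d": [0.001, -0.034, -0.002]}, {"d": [0.002, -0.051, -0.002]}, {"d": [0.002, -0.068, -0.002]}, {"d": [0.003, -0.086, -0.002]}]' 
python3 drive.py '[{"d": [0, 0.01, -0.04]}, {"d": [0, 0.02, -0.08]}, {"d": [0, 0.06, -0.11]}, {"d": [0, 0.11, -0.11]}, {"d": [0, 0.16, -0.11]}]' >/dev/null
python3 drive.py '[{"d": [0, 0.05, 0]}, {"d": [0, 0.1, 0]}, {"d": [0, 0.15, 0]}]' >/dev/null
python3 -c "
from h import *
go(.485,.378,.29,8.2)
P,p=cloud('scene');cv2.imwrite('pics/s6.png',cv2.resize(p[160:320,110:330],(800,582)))"
```

```text
clock: 12.8
tcp_pos: [0.6145, 0.1171, 0.1707]
orientation: [0.116, -3.139, 0.002]
contact_force: [-1.1, -0.1, -2.2]
grip_width: 0.023
gripper_force: 80.2
clock: 13.8
tcp_pos: [0.6218, -0.0543, 0.1708]
orientation: [-0.12, 3.139, 0.0]
contact_force: [0.1, -0.7, -3.4]
grip_width: 0.0231
gripper_force: 80.5
clock: 14.3
tcp_pos: [0.6254, -0.1402, 0.1761]
orientation: [-0.12, 3.139, 0.0]
contact_force: [0.9, -0.8, -2.4]
grip_width: 0.023
gripper_force: 80.5
clock: 14.8
tcp_pos: [0.6289, -0.2261, 0.1778]
orientation: [0.12, -3.139, -0.001]
contact_force: [-0.4, 0.5, -2.7]
grip_width: 0.0232
gripper_force: 80.5
t 15.60 at [0.6051 0.0851 0.2881] to (0.485, 0.378, 0.29) shift [ 0.0976  0.3011 -0.002 ] rot [-0.     0.     0.219] F [ 1.2 -0.3 -2.4] grip 0.023 80.8
```

View pics/s6.png

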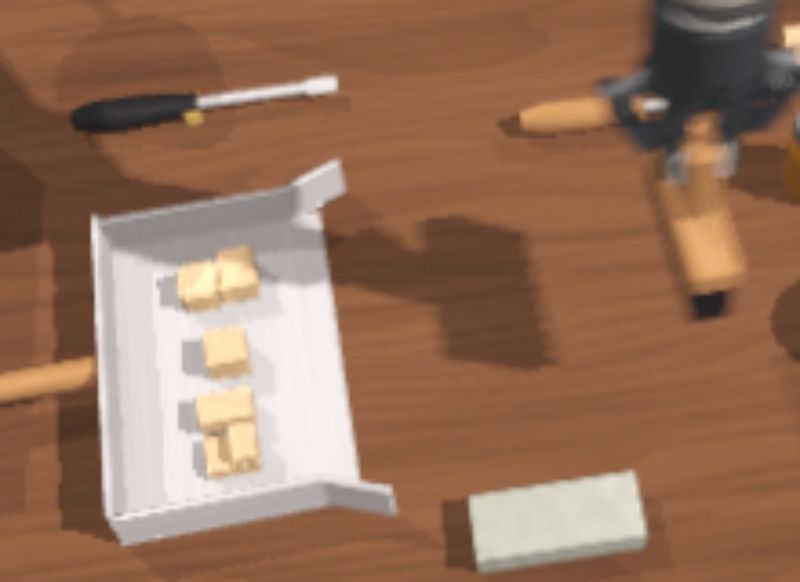

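All five offcuts lie well inside the pan. Now I'll return the brush.

Converted, 0.22 rad / 6.2832 = 0.035.

```bash

python3 drive.py '[{"d": [0.015, 0.045, 0], "turn_vec": [0, 0, 0.008]}, {"d": [0.03, 0.09, 0], "turn_vec": [0, 0, 0.0159]}, {"d": [0.045, 0.135, 0], "turn_vec": [0, 0, 0.0255]}, {"d": [0.06, 0.18, 0], "turn_vec": [0, 0, 0.035]}, {"d": [0.075, 0.225, 0], "turn_vec": [0, 0, 0.035]}]' >/dev/null
python3 -c "
from h import *
go(.4848,.378,.288,8.2)"
```

```text
t 16.15 at [0.5131 0.3035 0.288 ] to (0.4848, 0.378, 0.288) shift [0.0388 0.0696 0.    ] rot [-0.     0.    -0.003] F [ 1.  -0.2 -2.2] grip 0.0234 81.1
```

```bash

python3 drive.py '[{"d": [0.019, 0.035, 0]}, {"d": [0.039, 0.07, 0]}, {"d": [0.039, 0.07, 0.04]}, {"d": [0.039, 0.07, 0.08]}, {"d": [0.039, 0.07, 0.08]}]' >/dev/null
python3 drive.py '[{}, {}]' 
python3 -c "
from h import *
go(.4845,.378,.171,8.2)
o=r.get_obs()['tcp_pos'];b=o[2]-.171
for n in('scene','top'):
    P,_=cloud(n);P0=np.load(f'pics/P{n}.npy')
    for q,d in((P,b),(P0,0)): print(n,rect(sel(q,.483,.372,.11,.06,.060+d,.08+d)))
"
```

```text
clock: 16.85
tcp_pos: [0.4864, 0.3779, 0.2102]
orientation: [0.227, 3.131, 0.004]
contact_force: [0.9, -0.4, -3.2]
grip_width: 0.0234
gripper_force: 81.0
t 16.85 at [0.4864 0.3779 0.2102] to (0.4845, 0.378, 0.171) shift [ 0.002  -0.0003  0.0392] rot [ 0.003  0.002 -0.002] F [ 0.9 -0.4 -3.2] grip 0.0234 81.0
scene c 0.4865 0.3763 L 132 W 35 yaw_long -8.7 deg n 288 zmed 0.1078
scene c 0.4824 0.3759 L 137 W 34 yaw_long -8.0 deg n 311 zmed 0.0694
top c 0.4846 0.3798 L 134 W 36 yaw_long -8.8 deg n 567 zmed 0.1083
top c 0.4819 0.3785 L 134 W 35 yaw_long -8.4 deg n 573 zmed 0.0696
```

```bash

python3 drive.py '[{"d": [0.003, 0, 0.015]}, {"d": [0.003, 0, 0.027]}, {"d": [0.003, 0, 0.034]}, {"d": [0.003, 0, 0.038]}, {"d": [0.003, 0, 0.038]}]' 
python3 drive.py '[{"d": [0, 0, 0.001]}, {"d": [0, 0, 0.002]}, {"d": [0, 0, 0.002]}]'
```

```text
clock: 17.45
tcp_pos: [0.4817, 0.3781, 0.1717]
orientation: [-0.226, -3.133, 0.0]
contact_force: [-5.6, -3.6, 10.0]
grip_width: 0.0236
gripper_force: 82.7
clock: 17.75
tcp_pos: [0.4817, 0.3781, 0.1716]
orientation: [-0.226, -3.133, -0.001]
contact_force: [-11.0, -6.5, 25.9]
grip_width: 0.0229
gripper_force: 85.1
```

Firm contact with the rest floor. I'll ease off, open, back out and check.

```bash

python3 drive.py '[{"d": [0, 0, -0.002]}, {"d": [0, 0, -0.002]}]' >/dev/null
python3 drive.py '[{}, {}, {}, {}, {}]' .06 30 
python3 drive.py '[{"d": [0, 0, -0.03]}, {"d": [0, 0, -0.07]}, {"d": [0, 0, -0.11]}, {"d": [0, 0, -0.15]}, {"d": [0, 0, -0.15]}]'
python3 drive.py '[{}, {}, {}, {}, {}]' >/dev/null
python3 -c "
from h import *
for n in('scene','top'):
    P,p=cloud(n);P0=np.load(f'pics/P{n}.npy')
    for q in(P,P0): print(n,rect(sel(q,.483,.372,.11,.06,.060,.08)),rect(sel(q,.483,.378,.04,.04,.127,.15)))
    if n=='scene': cv2.imwrite('pics/s7.png',cv2.resize(p[140:320,110:430],(800,450)))
    u=np.array([.0785,-.997]);w=np.array([.997,.0785])
    Q=sel(P,.585,-.26,.11,.08,.014,.06);d=Q[:,:2]-np.array([.578,-.180])
    k=(d@u>0)&(d@u<.15)&(abs(d@w)<.115);print('past lip',np.percentile(d[k]@u,[0,5,50,95]).round(3),Q[k][:,2].max())
"
```

```text
clock: 18.45
tcp_pos: [0.4818, 0.378, 0.1697]
orientation: [-0.226, -3.133, 0.0]
contact_force: [-0.2, -0.2, -0.4]
grip_width: 0.06
gripper_force: 0.0
clock: 18.95
tcp_pos: [0.4839, 0.3796, 0.3263]
orientation: [0.226, 3.126, 0.013]
contact_force: [-0.0, 0.4, -0.4]
grip_width: 0.0598
gripper_force: 0.0
scene c 0.4811 0.3768 L 134 W 35 yaw_long -7.6 deg n 309 zmed 0.0694 c 0.4804 0.3776 L 51 W 25 yaw_long -6.7 deg n 121 zmed 0.1355
scene c 0.4824 0.3759 L 137 W 34 yaw_long -8.0 deg n 311 zmed 0.0694 c 0.4824 0.3762 L 45 W 24 yaw_long -9.9 deg n 120 zmed 0.1354
past lip [0.056 0.062 0.086 0.109] 0.036337401643495124
top c 0.4800 0.3797 L 134 W 35 yaw_long -8.9 deg n 578 zmed 0.0693 c 0.4800 0.3786 L 44 W 22 yaw_long -8.8 deg n 71 zmed 0.1349
top c 0.4819 0.3785 L 134 W 35 yaw_long -8.4 deg n 573 zmed 0.0696 c 0.4821 0.3798 L 44 W 25 yaw_long -5.7 deg n 202 zmed 0.1356
past lip [0.052 0.057 0.082 0.105] 0.036272622064702525
```

View pics/s7.png

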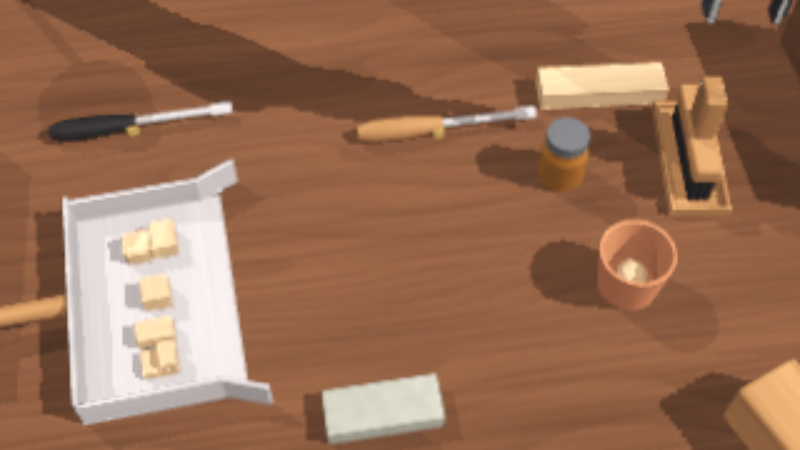

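The brush is back in its rest at (695,150), within about 2 mm of its starting place. The knob is in the pot at (633,270), the five offcuts are in the pan, and the arm is clear.

```bash
python3 -c "
from bench import r
print(r.hand_in())"
```

```text
the job is handed in; nothing more can be done
None
```

I handed the job in at about 20 s of the 72 s: the knob is in the pot, all five offcuts are in the dustpan, and the brush stands in its rest within about 2 mm of where it started. The hand-in call gave no verdict.

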